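# Sort potted transformers from empty shells by weight

## Task

The three black transformer modules on the mat look the same, but each is either potted solid or just an empty shell. Lift each one to feel its weight, then put the solid ones in the foam-lined steel tray for testing and the empty shells in the blue bin to go back for potting. Set every module down gently on its base, lying flat on the floor of its tray or bin, never dropped or stacked, and leave the other things on the bench where they are.

Things in the scene. Friction and masses are not known exactly. Their poses are not given: they have to be found in the camera images.
- module_1: Black transformer module; all three look alike. Case 60 (x) x 54 (y) x 45 (z) mm, pale plate on top; at each x end a terminal step 12 long, 54 wide, 20 high: 84 mm overall. Origin: centre of underside, z up as it starts. Grasp the case across y (54 mm). Either potted solid, 0.5 to 0.7 kg (5 to 7 N), or an empty shell, 0.07 to 0.12 kg (0.7 to 1.2 N); name and place do not tell which.
- module_2: Black transformer module; all three look alike. Case 60 (x) x 54 (y) x 45 (z) mm, pale plate on top; at each x end a terminal step 12 long, 54 wide, 20 high: 84 mm overall. Origin: centre of underside, z up as it starts. Grasp the case across y (54 mm). Either potted solid, 0.5 to 0.7 kg (5 to 7 N), or an empty shell, 0.07 to 0.12 kg (0.7 to 1.2 N); name and place do not tell which.
- module_3: Black transformer module; all three look alike. Case 60 (x) x 54 (y) x 45 (z) mm, pale plate on top; at each x end a terminal step 12 long, 54 wide, 20 high: 84 mm overall. Origin: centre of underside, z up as it starts. Grasp the case across y (54 mm). Either potted solid, 0.5 to 0.7 kg (5 to 7 N), or an empty shell, 0.07 to 0.12 kg (0.7 to 1.2 N); name and place do not tell which.
- steel_tray: Open steel-grey tray lined with pink foam, 300 long (x) x 170 wide (y) x 42 mm high, walls 4 mm, inside 292 x 162 mm; three modules fit in a row along x. Origin: centre of its underside, z up. The top of the foam, where modules rest, is 10 mm above the origin. Fixed to the bench. It may stand to the left or to the right of the mat.
- blue_bin: Open blue plastic bin, 300 long (x) x 170 wide (y) x 58 mm high, walls 4 mm, inside 292 x 162 mm; three modules fit in a row along x. Origin: centre of its underside, z up. Its inner floor is 4 mm above the origin. Fixed to the bench. It stands on the other side of the mat from the steel tray.
- mat: Flat grey-green antistatic mat, 260 (x) x 300 (y) x 3 mm, fixed to the bench; the modules start on it. Origin: centre of its underside.
- multimeter: Bystander: yellow hand multimeter lying beyond the mat, 150 (x) x 75 (y) x 32 mm high. Origin: centre of its underside.
- heatsink: Bystander: finned aluminium heat sink beyond the mat, 100 (x) x 70 (y) x 35 mm high. Origin: centre of its underside.
- cleaner: Bystander: upright white bottle of cleaner, red cap, 60 mm across, 150 mm high, beyond the mat. Origin: centre of its underside.
Not all that is in view belongs to the job. What is shaped like the module_1 but green is not meant. Leave any turquoise look-alike of the module_3 alone.

How it is judged:
By the outcome, as a careful person would: the job done as asked, in the order asked, and still so for the second after the job is handed in, with the robot touching nothing.
It also fails if it takes over 62 s, if anything falls off the work surface, if the arm or the gripper's body presses on something with over 40 N, if the wrist force passes 120 N, or if a joint passes its speed limit or range.

## Robot

A 7-joint arm with a two-finger parallel gripper is mounted at the origin on the work surface. World frame = base frame: x ahead of the robot, y to its left, z up, the work surface at z = 0. Lengths are in m, angles in degrees, forces in N, time in s.
With the tool pointing down it reaches from about 0.425 to 0.875 m from the base axis. Payload 4.7 kg.
Tool frame: the origin (TCP) lies midway between the tips of the shut fingers; the grasp point (between the pads) lies 19 mm behind it; z points along the fingers, y is the line along which they close (so a half turn about z gives the same grasp; the last joint's range is limited). The gripper opens to 87 mm and grips with 3 to 60 N. Pads are 19 mm wide; open, the fingers measure 117 mm over their backs; the gripper's body (75 mm by 190 mm) begins 51 mm behind the grasp point.
Start: joints at [73.975, 18.392, -4.016, 83.108, 1.295, 78.541, -3.26], TCP at [0.188, -0.622, 0.223] pointing down, gripper open.
Joint ranges: [-163.93, 163.93], [-17.29, 119.83], [-79.2, 71.16], [3.27, 140.29], [-89.18, 269.18], [5.43, 117.66], [-154.24, 154.24]. Speed limits (degrees/s): [147.25, 147.25, 180, 180, 180, 180, 180].

## Interface

Orientations are given as [roll, pitch, yaw] about the fixed x, y, z axes, in that order (R = Rz(yaw) Ry(pitch) Rx(roll)).
In Python, from cell import env, viewer, boxes_of, masks_of gives the robot as it stands. The module is installed in compiled form; this text tells all that it offers.
- The arm moves only by the tool apply_moves, never from a script. Its argument "moves" is a list of rows, each a list of 7 numbers: the shift along the tool's x, y, z scaled (see below), then the turn, a rotation vector about the tool's x, y, z scaled (see below), then the opening, from 0 (shut) to 1 (fully open). A call has 1 to 20 rows; each row is the pose to reach, as a shift and turn from the pose commanded when the call began, along the tool's axes at that moment; what a row does not reach only later rows make up. The controller multiplies each number of a shift by 0.2 m and each number of a turn by 1.5 rad. A row lasts 1/10 s, in which the tool goes at most 50 mm and 8.59 degrees, less where a joint would pass 70% of its speed; a pose out of reach is approached as far as the arm can. A call with a number of a shift or a turn outside -1 to 1 is refused whole. A call with a gripper value outside its range is refused whole. The fingers move at their own pace and stop on an object; "grip_force" is the grip in N (left out, the last holds). Time passes only in rows, so rows that repeat a pose let the fingers close. It gives the time, the measured TCP pose, the force, the opening and the grip force at its end, in the units of the state.
- env.get_obs(): the state, without advancing time (a new reading comes with each control period).
- viewer.read_camera(name): name is "scene" or "top"; returns the picture (384x512x3 uint8, red, green, blue); there is no depth.
- viewer.get_calibration(name): a dict with "fov_y" (degrees; the focal length in pixels is half the picture's height over the tangent of half this angle, whatever the lens; pixels are square), "cx", "cy" (the principal point, pixels), "k1" (the pictures are not rectified: a ray, as slopes to the right and down, at radius r is drawn at 1 + k1 r^2 times it, then the intrinsics apply), "position" and "orientation" of the camera in the world. Camera axes: x right, y up, looking along -z (the intrinsics and any distortion apply to the point x, -y, -z); pixel columns grow to the right and rows downward; lengths in m; the calibration is good to about 2 mm. A picture is of the moment at which its call begins. get_calibration takes no time and is no camera call.
- env.sign_off(): hands the job in; it is judged then, once.
Trained networks look in the newest picture that a camera, given by its name, has taken for a name from the list of things; names that differ only in an ending like _2 or _b are one class to them, and where a whole thing is asked for, a point or a joint stands for the part that bears it (a point fixed in the world has none). Each returns a list of dicts, best first, with "conf" (0 to 1); they miss things now and then, are a little off and sometimes report something else, mostly with a low value. They report only what shows in the picture. A call takes as long as a camera call. They do not tell look-alikes from the thing itself.
- boxes_of(camera, target): "location" ([column, row] in pixels, amid what is visible of it).
- masks_of(camera, target): "pixels" (384x512 bool, what is visible of it) and "location" ([column, row] in pixels, amid what is visible of it).
The state is a dict: "time_s": time; "qpos": joint angles; "joint_velocities": joint speeds; "effort": joint torques, N m; "tool_pos": TCP position; "tool_rot": TCP orientation; "force": force on the tool from outside, world axes, zero at the start; "wrist_torque": the same for the moment, N m; "grip_width": finger opening in m; "grasp_force": force on a finger pad.
Only numpy, scipy, OpenCV 4.12 (cv2) and the standard library are available. Lean on these libraries where they do the work, as an engineer would, in place of code of your own. Each camera call takes 0.05 s, during which the arm holds its last target. There are 200 camera calls.

## Working session

There is one attempt and no reset: what is moved stays moved. The work goes in short steps, Python scripts to look and compute and a tool call to move; the robot and the scene stay as the last step left them, time stands still between calls to the robot, and variables do not carry over. Pictures are saved under pics/ and viewed, at most 10 in all, crops included, and the job is handed in when it is done.

Besides the shell and the picture viewer there is one more tool, called in YAML: its name, and indented under it one key for each argument. apply_moves: Moves the arm, as the interface text tells. Shifts and turns lie within -1 to 1; 1 stands for 0.2 m of shift or 1.5 rad of turn. Its arguments: {"type":"object","properties":{"moves":{"type":"array","items":{"type":"array","items":{"type":"number","minimum":-1,"maximum":1}}},"grip_force":{"type":"number"}},"required":["moves"]}

```bash
mkdir -p pics
cat > h.py <<'E'
import numpy as np, cv2
from scipy.spatial.transform import Rotation as R
from cell import env, viewer, boxes_of, masks_of
def rot(o):
    o=np.array(o,float)
    if o.shape==(3,3): return o
    if o.size==4: raise SystemExit('quat '+str(o))
    return R.from_euler('xyz',o,degrees=True).as_matrix()
def ray(cam,uv):
    c=viewer.get_calibration(cam); f=192/np.tan(np.radians(c['fov_y'])/2)
    d=(np.atleast_2d(np.array(uv,float))-[c['cx'],c['cy']])/f
    u=d.copy()
    for _ in range(30): u=d/(1+c['k1']*(u**2).sum(1,keepdims=True))
    v=np.c_[u[:,0],-u[:,1],-np.ones(len(u))]
    return np.array(c['position']), v@rot(c['orientation']).T
def world(cam,uv,z):
    p,v=ray(cam,uv); return p+v*((z-p[2])/v[:,2])[:,None]
E
python3 - <<'E'
from h import *
for c in('scene','top'):
    im=viewer.read_camera(c); cv2.imwrite(f'pics/{c}0.png',im[:,:,::-1]); print(c,viewer.get_calibration(c))
    for t in('module_1','steel_tray','blue_bin','mat'):
        for m in masks_of(c,t):
            print(t,round(m['conf'],2),np.round(m['location']),m['pixels'].sum(), np.round(cv2.minAreaRect(np.argwhere(m['pixels'])[:,::-1].astype(np.float32))[0:2],1).tolist())
print(env.get_obs())
E
```

```text
scene {'fov_y': 53.31874748167159, 'cx': 254.77709013935873, 'cy': 193.2396624906844, 'k1': 0.028251247522015, 'position': array([1.00583727, 0.14490325, 0.91563991]), 'orientation': array([ 28.4529134 ,   0.40730771, 105.43036155])}
module_1 0.95 [229. 211.] 738 [[228.3, 213.8], [23.7, 33.3]]
module_1 0.86 [278. 183.] 686 [[277.0, 181.7], [31.8, 22.7]]
module_1 0.84 [328. 133.] 536 [[328.9, 136.7], [21.0, 28.2]]
module_1 0.81 [380. 305.] 1034 [[380.9, 302.5], [39.6, 28.2]]
module_1 0.68 [195. 100.] 598 [[190.5, 97.5], [24.0, 27.2]]
module_1 0.59 [224. 170.] 768 [[225.7, 168.7], [24.8, 35.0]]
steel_tray 0.7 [395. 210.] 8155 [[395.5, 206.7], [80.2, 115.2]]
blue_bin 0.91 [136. 163.] 7570 [[136.8, 161.0], [74.5, 118.7]]
mat 0.97 [254. 200.] 7000 [[243.7, 195.5], [113.6, 87.4]]
mat 0.23 [138. 163.] 7446 [[137.7, 161.6], [73.3, 119.4]]
top {'fov_y': 57.46376550510258, 'cx': 251.66834141621132, 'cy': 191.62405330495295, 'k1': -0.07694602358969922, 'position': array([0.46032121, 0.01997672, 0.99252816]), 'orientation': array([  4.90492404,  -1.5461216 , -89.80703885])}
module_1 0.83 [261. 1
[... 661 characters left out ...]
s': 0.5, 'qpos': array([73.97433132, 18.39368966, -4.01542098, 83.10898043,  1.29327079,
       78.53942113, -3.26001036]), 'joint_velocities': array([ 0.07177572, -0.06888381, -0.0126967 , -0.08007926,  0.09396   ,
        0.00331146,  0.08514056]), 'effort': array([ 6.20776245e-05, -4.90605962e+01, -4.02293885e-01, -3.12463367e+01,
       -6.36407384e-02,  3.46685504e-02,  6.07215338e-05]), 'tool_pos': array([ 0.18821529, -0.62217146,  0.22255385]), 'tool_rot': array([1.79997058e+02, 1.21815319e-03, 1.68334983e+01]), 'force': array([ 0.25256032, -0.24099248,  0.71370767]), 'wrist_torque': array([-0.01839111,  0.00641818, -0.0375289 ]), 'grasp_force': 0.0, 'grip_width': 0.08672289973618037}
```

View pics/top0.png

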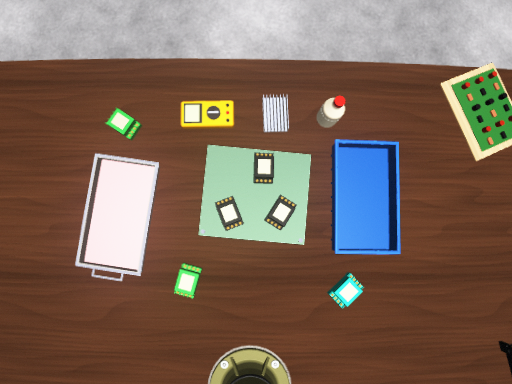

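View pics/scene0.png

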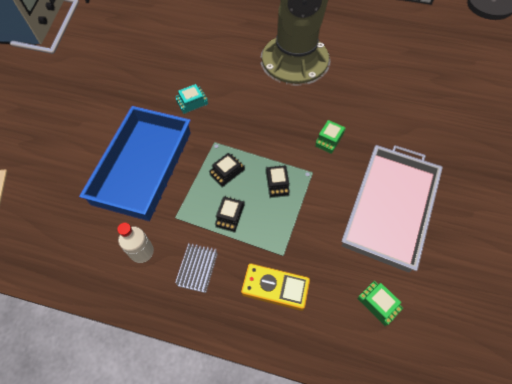

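The top view shows three black modules on the mat at (263,167), (229,213) and (281,212). The steel tray is on the left at (118,214) and the blue bin on the right at (366,197). The look-alikes are green at (123,122) and (187,280), and turquoise at (347,291). The scene view agrees. Next I'll fit the known shapes to both views.

```bash
cat >> h.py <<'E'
def proj(cam,P):
    c=viewer.get_calibration(cam); f=192/np.tan(np.radians(c['fov_y'])/2)
    q=(np.asarray(P)-c['position'])@rot(c['orientation']); s=np.c_[q[:,0],-q[:,1]]/-q[:,2:]
    return s*(1+c['k1']*(s**2).sum(1,keepdims=True))*f+[c['cx'],c['cy']]
def rect(lx,ly,z): return np.array([[sx*lx/2,sy*ly/2,z] for sx,sy in((1,1),(1,-1),(-1,-1),(-1,1))])
def place(P,p): 
    c,s=np.cos(p[2]),np.sin(p[2]); return np.c_[p[0]+c*P[:,0]-s*P[:,1],p[1]+s*P[:,0]+c*P[:,1],P[:,2]]
def fill(cam,P,hull=True):
    m=np.zeros((384*4,512*4),np.uint8); q=((proj(cam,P)+.5)*4).astype(np.float32)
    if hull: q=cv2.convexHull(q)
    cv2.fillPoly(m,[np.round(q*16).astype(np.int32).reshape(-1,1,2)],1,shift=4); return m>0
def mod(z0,cam,p):
    m=fill(cam,place(np.r_[rect(60,54,z0*1e3)/1e3,rect(60,54,z0*1e3+45)/1e3],p))
    for s in(-1,1):
        st=np.r_[rect(12,54,z0*1e3),rect(12,54,z0*1e3+20)]/1e3; st[:,0]+=s*.036; m|=fill(cam,place(st,p))
    return m
def bin_(cam,p): return fill(cam,place(np.r_[rect(.3,.17,0),rect(.3,.17,.058)],p))
def foam(cam,p): return fill(cam,place(rect(.292,.162,.01),p))&fill(cam,place(rect(.292,.162,.042),p))
from scipy.optimize import minimize
def fit(model,masks,p0):
    big={c:cv2.resize(m.astype(np.uint8),None,fx=4,fy=4,interpolation=cv2.INTER_NEAREST)>0 for c,m in masks.items()}
    def cost(v):
        p=v/np.array([100,100,5]); return -np.mean([(a&b).sum()/(a|b).sum() for c in big for a,b in[(model(c,p),big[c])]])
    best=None
    for a in p0[2]:
        v=np.array([p0[0],p0[1],a])*[100,100,5]
        r=minimize(cost,v,method='Nelder-Mead',options=dict(initial_simplex=v+np.r_[np.zeros((1,3)),np.eye(3)*1.2],xatol=.01,fatol=1e-4,maxiter=120))
        if best is None or r.fun<best.fun: best=r
    return best.x/[100,100,5],-best.fun
def blob(m,uv):
    n,l=cv2.connectedComponents(m.astype(np.uint8)); u=np.argwhere(m)[:,::-1]; k=u[np.argmin(((u-uv)**2).sum(1))]
    return l==l[k[1],k[0]]
E
cat > fit.py <<'E'
from h import *; import functools
im={c:cv2.imread(f'pics/{c}0.png').astype(int) for c in('scene','top')}
dark={};blue={};pink={}
for c,i in im.items():
    b,g,r=i[...,0],i[...,1],i[...,2]
    matlike=(g>r+15)&(g>75)&(g<190)
    dark[c]=~matlike
    blue[c]=(b>r+50)&(b>g+30); pink[c]=(r>150)&(r>g+8)&(r>b+0)&(b>120)
for n,uvt,uvs in(('A',(263,167),(230,212)),('B',(229,213),(277,180)),('C',(281,212),(226,168))):
    ms={c:blob(dark[c],uv) for c,uv in(('top',uvt),('scene',uvs))}
    w=world('top',uvt,.048)[0]
    p,s=fit(functools.partial(mod,.003),ms,(w[0],w[1],np.radians([0,45,90,135])))
    print(n,np.round(p[:2],4),round(np.degrees(p[2]),1),round(s,3),[m.sum() for m in ms.values()])
for n,mm,mo,uvt,uvs in(('bin',blue,bin_,(366,197),(140,160)),('tray',pink,foam,(118,214),(395,210))):
    ms={c:blob(mm[c],uv) for c,uv in(('top',uvt),('scene',uvs))}
    w=world('top',uvt,.02)[0]
    p,s=fit(mo,ms,(w[0],w[1],[0.]))
    print(n,np.round(p[:2],4),round(np.degrees(p[2]),1),round(s,3),[m.sum() for m in ms.values()])
E
time python3 fit.py
```

```text
A [ 0.6116 -0.0383] -0.2 0.466 [np.int64(185565), np.int64(724)]Traceback (most recent call last):
  File "fit.py", line 12, in <module>
    p,s=fit(functools.partial(mod,.003),ms,(w[0],w[1],np.radians([0,45,90,135])))
        ~~~^^^^^^^^^^^^^^^^^^^^^^^^^^^^^^^^^^^^^^^^^^^^^^^^^^^^^^^^^^^^^^^^^^^^^^
  File "h.py", line 44, in fit
    r=minimize(cost,v,method='Nelder-Mead',options=dict(initial_simplex=v+np.r_[np.zeros((1,3)),np.eye(3)*1.2],xatol=.01,fatol=1e-4,maxiter=120))
    res = _minimize_neldermead(fun, x0, args, callback, bounds=bounds,
                               **options)
    fsim[k] = func(sim[k])
              ~~~~^^^^^^^^
    fx = function(np.copy(x), *(wrapper_args + args))
  File "h.py", line 40, in cost
    p=v/np.array([100,100,5]); return -np.mean([(a&b).sum()/(a|b).sum() for c in big for a,b in[(model(c,p),big[c])]])
                                                                                                 ~~~~~^^^^^
  File "h.py", line 32, in mod
    st=np.r_[rect(12,54,z0*1e3),rect(12,54,z0*1e3+20)]/1e3; st[:,0]+=s*.036; m|=fill(cam,place(st,p))
                                                                                ~~~~^^^^^^^^^^^^^^^^^
  File "h.py", line 26, in fill
    m=np.zeros((384*4,512*4),np.uint8); q=((proj(cam,P)+.5)*4).astype(np.float32)
                                            ~~~~^^^^^^^
  File "h.py", line 19, in proj
    c=viewer.get_calibration(cam); f=192/np.tan(np.radians(c['fov_y'])/2)
ValueError: time passes only in moves, steps and waits

real	0m11.199s
user	0m7.317s
sys	0m3.072s
```

```bash
sed -i "s/viewer.get_calibration(cam)/CAL[cam]/; 4i CAL={c:viewer.get_calibration(c) for c in('scene','top')}" h.py
sed -i "s/matlike=.*/k=(275,140) if c=='top' else (250,165); h=np.median(i[k[1]+5 if c=='top' else 195:(k[1]+65 if c=='top' else 240),k[0]-5:k[0]+25].reshape(-1,3),axis=0); h=i[190,245] if c=='top' else i[205,258]; print(c,h); matlike=(np.abs(i-h).sum(2)<70)|(np.abs(i\/np.maximum(i.sum(2),1)[...,None]-h\/h.sum()).sum(2)<.06)\&(g>80)/" fit.py
sed -i "s/dark\[c\]=~matlike/dark[c]=~matlike; dark[c]\&=cv2.erode(cv2.fillConvexPoly(np.zeros((384,512),np.uint8),np.array([[207,147],[311,155],[304,243],[200,235]] if c=='top' else [[215,146],[311,179],[283,246],[181,209]]),1),np.ones((5,5)))>0/" fit.py
time python3 fit.py
```

```text
scene [141 163 133]
top [182 216 171]
A [ 0.6119 -0.0378] -1.3 0.787 [np.int64(546), np.int64(538)]
B [0.4853 0.0573] 200.0 0.827 [np.int64(544), np.int64(526)]
C [ 0.4866 -0.0853] -32.9 0.886 [np.int64(569), np.int64(658)]
bin [ 0.5251 -0.3268] -0.9 0.857 [np.int64(6954), np.int64(6238)]
tray [0.4818 0.3624] -8.1 0.977 [np.int64(5679), np.int64(5983)]
real	0m17.047s
user	0m11.660s
sys	0m6.200s
```

```bash
cat >> h.py <<'E'
def solid(m):
    c,_=cv2.findContours(m.astype(np.uint8),cv2.RETR_EXTERNAL,cv2.CHAIN_APPROX_NONE)
    o=np.zeros(m.shape,np.uint8); cv2.fillConvexPoly(o,cv2.convexHull(max(c,key=cv2.contourArea)),1); return o>0
def outline(img,m,col):
    c,_=cv2.findContours(m.astype(np.uint8),cv2.RETR_EXTERNAL,cv2.CHAIN_APPROX_NONE); cv2.drawContours(img,c,-1,col,1)
E
sed -i "s/blob(dark\[c\],uv)/solid(blob(dark[c],uv))/; s/blob(mm\[c\],uv)/solid(blob(mm[c],uv))/" fit.py
sed -i "4i O={c:cv2.resize(cv2.imread(f'pics/{c}0.png'),None,fx=4,fy=4) for c in('scene','top')}" fit.py
sed -i "s/^    print(n/    [(outline(O[c],mo(c,p) if n in('bin','tray') else mod(.003,c,p),(0,0,255)),outline(O[c],cv2.resize(ms[c].astype(np.uint8),None,fx=4,fy=4,interpolation=0),(0,255,255))) for c in O]\n    print(n/" fit.py
cat >> fit.py <<'E'
a=O['top'][580:980,780:1260]; cv2.imwrite('pics/ov1.png',np.hstack([cv2.resize(a,(400,333)),cv2.resize(O['scene'][560:960,700:1260],(400,333))]))
cv2.imwrite('pics/ov2.png',np.hstack([cv2.resize(O['top'][520:1150,260:1640],None,fx=.33,fy=.5),]))
E
python3 fit.py
```

```text
scene [141 163 133]
top [182 216 171]
A [ 0.6121 -0.0379] 180.6 0.853 [np.int64(583), np.int64(598)]
B [0.4848 0.0566] 21.6 0.888 [np.int64(591), np.int64(570)]
C [ 0.4868 -0.0852] -31.9 0.937 [np.int64(609), np.int64(708)]
bin [ 0.5266 -0.3269] -0.5 0.95 [np.int64(7821), np.int64(7391)]
tray [0.482  0.3622] -8.3 0.96 [np.int64(5874), np.int64(6118)]
```

View pics/ov1.png

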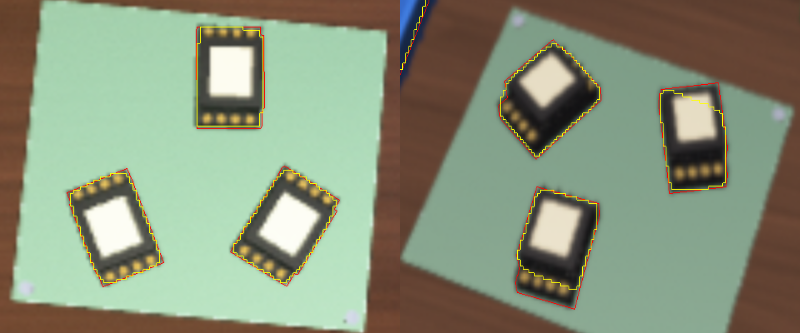

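The fitted outlines match both views closely. A is at (0.612,-0.038), B at (0.485,0.057) and C at (0.487,-0.085). Next I'll write a chained planner for the moves.

```bash
cat > plan.py <<'E'
from h import *; import sys, json
# args: waypoints "x,y,z,yaw" ; each waypoint = one call, relative to the previous waypoint
o=env.get_obs(); p=np.array(o['tool_pos']); Rm=R.from_euler('xyz',o['tool_rot'],degrees=True)
print('t',round(o['time_s'],2),'F',np.round(o['force'],2),'w',round(o['grip_width'],4),'pos',np.round(p,4),'rot',np.round(o['tool_rot'],1),'q',np.round(o['qpos']))
for a in sys.argv[1:]:
    x,y,z,yaw=map(float,a.split(',')); T=R.from_euler('xyz',[180,0,yaw],degrees=True)
    s=np.round(Rm.inv().apply(np.array([x,y,z])-p)/.2,3); r=np.round((Rm.inv()*T).as_rotvec()/1.5,3)
    n=np.linalg.norm(s)*.2/.05; m=np.degrees(np.linalg.norm(r)*1.5)/8.59
    print(a,'->',s.tolist(),r.tolist(),'rows>=',int(np.ceil(max(n,m))))
    p=p+Rm.apply(s*.2); Rm=Rm*R.from_rotvec(r*1.5)
E
python3 plan.py .28,-.45,.2,2 .39,-.26,.16,-16 .487,-.085,.12,-32 .487,-.085,.017,-32
python3 -c "
from h import *
print(world('top',(328,120),.02),world('top',(339,101),.15))"
```

```text
t 0.5 F [ 0.25 -0.24  0.71] w 0.0867 pos [ 0.1882 -0.6222  0.2226] rot [180.    0.   16.8] q [74. 18. -4. 83.  1. 79. -3.]
.28,-.45,.2,2 -> [0.689, -0.691, 0.113] [0.0, 0.0, 0.173] rows>= 4
.39,-.26,.16,-16 -> [0.582, -0.931, 0.2] [0.0, -0.0, 0.209] rows>= 5
.487,-.085,.12,-32 -> [0.225, -0.974, 0.2] [0.0, -0.0, 0.186] rows>= 5
.487,-.085,.017,-32 -> [-0.0, -0.0, 0.515] [0.0, -0.0, 0.0] rows>= 3
[[ 0.75185851 -0.22486551  0.02      ]] [[ 0.76260651 -0.22134745  0.15      ]]
```

apply_moves:
  moves:
    - [0.689,-0.691,0.113,0,0,0.173,1]
    - [0.689,-0.691,0.113,0,0,0.173,1]
    - [0.689,-0.691,0.113,0,0,0.173,1]
    - [0.689,-0.691,0.113,0,0,0.173,1]
    - [0.689,-0.691,0.113,0,0,0.173,1]
  grip_force: 30

```text
time_s: 1.0
tool_pos: [0.2848, -0.4434, 0.1996]
tool_rot: [-179.8, -0.1, 2.6]
force: [0.3, -0.2, 0.9]
grip_width: 0.0872
grasp_force: 0.0
```

apply_moves:
  moves:
    - [0.582,-0.931,0.2,0,0,0.209,1]
    - [0.582,-0.931,0.2,0,0,0.209,1]
    - [0.582,-0.931,0.2,0,0,0.209,1]
    - [0.582,-0.931,0.2,0,0,0.209,1]
    - [0.582,-0.931,0.2,0,0,0.209,1]
    - [0.582,-0.931,0.2,0,0,0.209,1]

```text
time_s: 1.6
tool_pos: [0.3922, -0.2555, 0.1596]
tool_rot: [-179.9, 0.0, -15.5]
force: [-0.0, 0.0, 0.1]
grip_width: 0.0867
grasp_force: 0.0
```

apply_moves:
  moves:
    - [0.225,-0.974,0.2,0,0,0.186,1]
    - [0.225,-0.974,0.2,0,0,0.186,1]
    - [0.225,-0.974,0.2,0,0,0.186,1]
    - [0.225,-0.974,0.2,0,0,0.186,1]
    - [0.225,-0.974,0.2,0,0,0.186,1]
    - [0.225,-0.974,0.2,0,0,0.186,1]
    - [0.225,-0.974,0.2,0,0,0.186,1]

```text
time_s: 2.3
tool_pos: [0.4869, -0.0867, 0.12]
tool_rot: [179.9, -0.0, -32.0]
force: [-0.1, 0.2, 0.4]
grip_width: 0.0872
grasp_force: 0.0
```

```bash
python3 plan.py .487,-.085,.08,-32 .487,-.085,.017,-32
python3 - <<'E'
from h import *
a=[]
for c in('top','scene'):
    a.append(cv2.resize(viewer.read_camera(c)[110:260,150:350,::-1],(400,300)))
cv2.imwrite('pics/pre.png',np.hstack(a))
E
```

```text
t 2.3 F [-0.09  0.23  0.43] w 0.0872 pos [ 0.4869 -0.0867  0.12  ] rot [179.9  -0.  -32. ] q [  37.    6.  -32.  111.    4.   64. -118.]
.487,-.085,.08,-32 -> [-0.004, -0.008, 0.2] [0.001, -0.0, -0.0] rows>= 1
.487,-.085,.017,-32 -> [0.0, 0.001, 0.315] [-0.0, -0.0, -0.0] rows>= 2
```

View pics/pre.png

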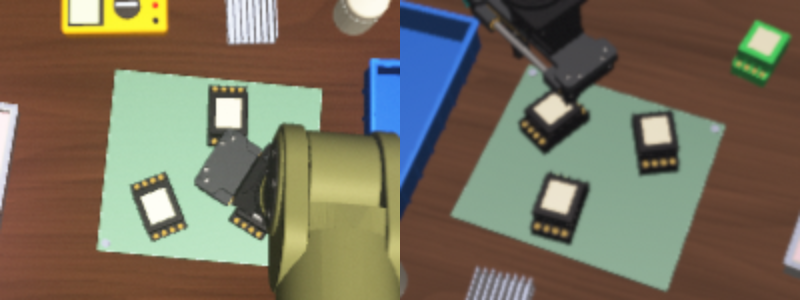

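The gripper sits above module C in both views, so I'll descend, grip and lift.

apply_moves:
  moves:
    - [0,0,0.2,0,0,0,1]
    - [0,0,0.35,0,0,0,1]
    - [0,0,0.46,0,0,0,1]
    - [0,0,0.515,0,0,0,1]
    - [0,0,0.515,0,0,0,1]
    - [0,0,0.515,0,0,0,0.4]
    - [0,0,0.515,0,0,0,0.4]
    - [0,0,0.515,0,0,0,0.4]
    - [0,0,0.515,0,0,0,0.4]
    - [0,0,0.515,0,0,0,0.4]
    - [0,0,0.515,0,0,0,0.4]
  grip_force: 30

```text
time_s: 3.5
tool_pos: [0.4872, -0.0851, 0.0173]
tool_rot: [180.0, -0.0, -32.0]
force: [-0.4, -0.2, 3.4]
grip_width: 0.0537
grasp_force: 30.0
```

apply_moves:
  moves:
    - [0,0,-0.03,0,0,0,0.4]
    - [0,0,-0.1,0,0,0,0.4]
    - [0,0,-0.2,0,0,0,0.4]
    - [0,0,-0.35,0,0,0,0.4]
    - [0,0,-0.5,0,0,0,0.4]
    - [0,0,-0.6,0,0,0,0.4]
    - [0,0,-0.6,0,0,0,0.4]
    - [0,0,-0.6,0,0,0,0.4]
    - [0,0,-0.6,0,0,0,0.4]

```text
time_s: 4.4
tool_pos: [0.486, -0.0849, 0.136]
tool_rot: [180.0, 0.1, -32.0]
force: [0.6, 0.2, -1.1]
grip_width: 0.054
grasp_force: 30.0
```

```bash
python3 -c "
from h import *
for n,c,a in(('bin',(.5266,-.3269),-.5),('tray',(.482,.3622),-8.3)):
  for d in(-.095,0,.095): print(n,d,np.round([c[0]+d*np.cos(np.radians(a)),c[1]+d*np.sin(np.radians(a))],3))
"
python3 plan.py .46,-.21,.137,-15 .432,-.326,.13,-0.5
python3 plan.py .47,.07,.137,-24 .52,.22,.137,-10 .576,.349,.137,-8.3
```

```text
bin -0.095 [ 0.432 -0.326]
bin 0 [ 0.527 -0.327]
bin 0.095 [ 0.622 -0.328]
tray -0.095 [0.388 0.376]
tray 0 [0.482 0.362]
tray 0.095 [0.576 0.348]
t 4.4 F [ 0.64  0.21 -1.14] w 0.054 pos [ 0.486  -0.0849  0.136 ] rot [ 1.8e+02  1.0e-01 -3.2e+01] q [  38.    5.  -32.  110.    3.   66. -117.]
.46,-.21,.137,-15 -> [0.221, 0.599, -0.005] [0.0, 0.001, -0.198] rows>= 3
.432,-.326,.13,-0.5 -> [0.014, 0.597, 0.035] [0.0, 0.0, -0.168] rows>= 3
t 4.4 F [ 0.64  0.21 -1.14] w 0.054 pos [ 0.486  -0.0849  0.136 ] rot [ 1.8e+02  1.0e-01 -3.2e+01] q [  38.    5.  -32.  110.    3.   66. -117.]
.47,.07,.137,-24 -> [-0.478, -0.615, -0.005] [0.0, 0.001, -0.093] rows>= 4
.52,.22,.137,-10 -> [-0.077, -0.787, -0.0] [0.0, 0.0, -0.163] rows>= 4
.576,.349,.137,-8.3 -> [0.164, -0.683, -0.0] [0.0, 0.0, -0.02] rows>= 3
```

The force reads about -1.1 N, so C is an empty shell and goes in the bin.

apply_moves:
  moves:
    - [0.07,0.2,0,0,0,-0.06,0.4]
    - [0.15,0.4,0,0,0,-0.13,0.4]
    - [0.221,0.599,0,0,0,-0.198,0.4]
    - [0.221,0.599,0,0,0,-0.198,0.4]

```text
time_s: 4.8
tool_pos: [0.4577, -0.2167, 0.1353]
tool_rot: [179.9, 0.2, -15.4]
force: [-0.4, 0.6, -1.2]
grip_width: 0.0536
grasp_force: 30.0
```

```bash
python3 plan.py .435,-.326,.12,-0.5 .435,-.326,.0185,-0.5
```

```text
t 4.8 F [-0.42  0.59 -1.18] w 0.0536 pos [ 0.4577 -0.2167  0.1353] rot [179.9   0.2 -15.4] q [ 47.   6. -26. 109.   3.  66. -86.]
.435,-.326,.12,-0.5 -> [0.036, 0.557, 0.078] [0.001, 0.002, -0.173] rows>= 3
.435,-.326,.0185,-0.5 -> [0.0, -0.0, 0.507] [0.0, 0.0, -0.0] rows>= 3
```

apply_moves:
  moves:
    - [0.01,0.2,0.02,0,0,-0.06,0.4]
    - [0.02,0.4,0.04,0,0,-0.12,0.4]
    - [0.03,0.593,0.07,0,0,-0.168,0.4]
    - [0.03,0.593,0.07,0,0,-0.168,0.4]
    - [0.03,0.593,0.07,0,0,-0.168,0.4]
    - [0.03,0.593,0.07,0,0,-0.168,0.4]

```text
time_s: 5.4
tool_pos: [0.4364, -0.3244, 0.1221]
tool_rot: [-179.9, 0.1, -0.5]
force: [-0.2, 0.5, -1.6]
grip_width: 0.0539
grasp_force: 30.0
```

```bash
python3 plan.py .435,-.326,.0185,-0.5
```

```text
t 5.4 F [-0.21  0.48 -1.59] w 0.0539 pos [ 0.4364 -0.3244  0.1221] rot [-1.799e+02  1.000e-01 -5.000e-01] q [ 54.  11. -22. 105.   5.  65. -60.]
.435,-.326,.0185,-0.5 -> [-0.007, 0.009, 0.518] [-0.001, 0.001, 0.0] rows>= 3
```

Lower it slowly, then check for contact.

apply_moves:
  moves:
    - [0,0,0.12,0,0,0,0.4]
    - [0,0,0.24,0,0,0,0.4]
    - [0,0,0.34,0,0,0,0.4]
    - [0,0,0.41,0,0,0,0.4]
    - [0,0,0.45,0,0,0,0.4]
    - [0,0,0.475,0,0,0,0.4]
    - [0,0,0.495,0,0,0,0.4]
    - [0,0,0.505,0,0,0,0.4]
    - [0,0,0.51,0,0,0,0.4]
    - [0,0,0.51,0,0,0,0.4]

```text
time_s: 6.4
tool_pos: [0.4364, -0.3264, 0.0213]
tool_rot: [180.0, -0.0, -0.5]
force: [-0.6, 0.1, -1.5]
grip_width: 0.0537
grasp_force: 30.0
```

apply_moves:
  moves:
    - [0,0,0.005,0,0,0,0.4]
    - [0,0,0.01,0,0,0,0.4]
    - [0,0,0.014,0,0,0,0.4]
    - [0,0,0.014,0,0,0,0.4]

```text
time_s: 6.8
tool_pos: [0.4362, -0.3263, 0.0184]
tool_rot: [180.0, -0.0, -0.5]
force: [-1.1, 1.0, 1.3]
grip_width: 0.0541
grasp_force: 30.0
```

The force reverses to +1.3 N, so the module is on the floor. I'll release, rise and head for A.

apply_moves:
  moves:
    - [0,0,0,0,0,0,0.75]
    - [0,0,0,0,0,0,0.85]
    - [0,0,0,0,0,0,0.85]
    - [0,0,0,0,0,0,0.85]
    - [0,0,-0.1,0,0,0,0.85]
    - [0,0,-0.3,0,0,0,0.85]
    - [0,0,-0.5,0,0,0,0.85]
    - [0,0,-0.5,0,0,0,0.85]

```text
time_s: 7.6
tool_pos: [0.4398, -0.3285, 0.1242]
tool_rot: [179.6, -0.5, -0.5]
force: [1.4, 0.3, 1.5]
grip_width: 0.0741
grasp_force: 0.0
```

```bash
python3 plan.py .524,-.18,.12,0.5 .612,-.038,.12,0.5
```

```text
t 7.6 F [1.38 0.31 1.53] w 0.0741 pos [ 0.4398 -0.3285  0.1242] rot [179.6  -0.5  -0.5] q [ 54.  11. -22. 105.   5.  65. -60.]
.524,-.18,.12,0.5 -> [0.414, -0.747, 0.019] [0.005, -0.006, -0.012] rows>= 4
.612,-.038,.12,0.5 -> [0.446, -0.706, 0.0] [-0.0, 0.0, 0.0] rows>= 4
```

apply_moves:
  moves:
    - [0.438,-0.731,0,0,0,-0.012,1]
    - [0.438,-0.731,0,0,0,-0.012,1]
    - [0.438,-0.731,0,0,0,-0.012,1]
    - [0.438,-0.731,0,0,0,-0.012,1]

```text
time_s: 8.0
tool_pos: [0.5275, -0.1747, 0.1181]
tool_rot: [-179.9, -0.1, 0.9]
force: [-0.2, -0.1, 1.0]
grip_width: 0.0866
grasp_force: 0.0
```

apply_moves:
  moves:
    - [0.446,-0.706,0,0,0,0,1]
    - [0.446,-0.706,0,0,0,0,1]
    - [0.446,-0.706,0,0,0,0,1]
    - [0.446,-0.706,0,0,0,0,1]
    - [0.446,-0.706,0,0,0,0,1]
    - [0.446,-0.706,0,0,0,0,1]

```text
time_s: 8.6
tool_pos: [0.6125, -0.0395, 0.1173]
tool_rot: [180.0, 0.1, 0.5]
force: [-0.0, -1.5, -0.1]
grip_width: 0.0871
grasp_force: 0.0
```

```bash
python3 plan.py .612,-.038,.017,0.5
```

```text
t 8.6 F [-0.03 -1.5  -0.05] w 0.0871 pos [ 0.6125 -0.0395  0.1173] rot [1.8e+02 1.0e-01 5.0e-01] q [ 28.  21. -32.  95.  12.  67. -97.]
.612,-.038,.017,0.5 -> [-0.001, -0.008, 0.502] [0.0, 0.001, 0.0] rows>= 3
```

apply_moves:
  moves:
    - [0,-0.004,0.2,0,0,0,1]
    - [0,-0.004,0.35,0,0,0,1]
    - [0,-0.004,0.45,0,0,0,1]
    - [0,-0.004,0.5,0,0,0,1]
    - [0,-0.004,0.5,0,0,0,1]
    - [0,-0.004,0.5,0,0,0,0.4]
    - [0,-0.004,0.5,0,0,0,0.4]
    - [0,-0.004,0.5,0,0,0,0.4]
    - [0,-0.004,0.5,0,0,0,0.4]
    - [0,-0.004,0.5,0,0,0,0.4]
    - [0,-0.004,0.5,0,0,0,0.4]

```text
time_s: 9.7
tool_pos: [0.6134, -0.0374, 0.0187]
tool_rot: [-180.0, -0.0, 0.5]
force: [-1.3, 1.7, 2.2]
grip_width: 0.0543
grasp_force: 29.9
```

apply_moves:
  moves:
    - [0,0,-0.03,0,0,0,0.4]
    - [0,0,-0.1,0,0,0,0.4]
    - [0,0,-0.2,0,0,0,0.4]
    - [0,0,-0.35,0,0,0,0.4]
    - [0,0,-0.5,0,0,0,0.4]
    - [0,0,-0.6,0,0,0,0.4]
    - [0,0,-0.6,0,0,0,0.4]
    - [0,0,-0.6,0,0,0,0.4]
    - [0,0,-0.6,0,0,0,0.4]

```text
time_s: 10.6
tool_pos: [0.6115, -0.0383, 0.1361]
tool_rot: [-180.0, 0.2, 0.5]
force: [-1.4, 0.1, -7.2]
grip_width: 0.0538
grasp_force: 29.8
```

```bash
python3 plan.py .6,.09,.137,-3 .59,.22,.137,-6 .573,.349,.13,-8.3; echo; python3 plan.py .575,-.18,.137,0 .527,-.327,.13,-.5
```

```text
t 10.6 F [-1.41  0.09 -7.19] w 0.0538 pos [ 0.6115 -0.0383  0.1361] rot [-180.     0.2    0.5] q [ 28.  20. -33.  94.  12.  70. -97.]
.6,.09,.137,-3 -> [-0.052, -0.642, -0.004] [0.0, 0.002, 0.041] rows>= 3
.59,.22,.137,-6 -> [-0.084, -0.646, -0.0] [0.0, 0.0, 0.035] rows>= 3
.573,.349,.13,-8.3 -> [-0.152, -0.633, 0.035] [0.0, 0.0, 0.026] rows>= 3

t 10.6 F [-1.41  0.09 -7.19] w 0.0538 pos [ 0.6115 -0.0383  0.1361] rot [-180.     0.2    0.5] q [ 28.  20. -33.  94.  12.  70. -97.]
.575,-.18,.137,0 -> [-0.189, 0.707, -0.004] [-0.0, 0.002, 0.006] rows>= 3
.527,-.327,.13,-.5 -> [-0.239, 0.735, 0.035] [-0.0, 0.0, 0.006] rows>= 4
```

The force reads -7.2 N, so A is solid and goes in the steel tray.

apply_moves:
  moves:
    - [-0.015,-0.12,0,0,0,0.01,0.4]
    - [-0.03,-0.3,0,0,0,0.02,0.4]
    - [-0.04,-0.48,0,0,0,0.03,0.4]
    - [-0.052,-0.642,0,0,0,0.041,0.4]

```text
time_s: 11.0
tool_pos: [0.6, 0.092, 0.1362]
tool_rot: [-180.0, 0.2, -3.0]
force: [0.7, -0.2, -7.0]
grip_width: 0.0541
grasp_force: 29.8
```

apply_moves:
  moves:
    - [-0.02,-0.16,0,0,0,0.01,0.4]
    - [-0.04,-0.32,0,0,0,0.02,0.4]
    - [-0.06,-0.48,0,0,0,0.03,0.4]
    - [-0.084,-0.646,0,0,0,0.035,0.4]

```text
time_s: 11.4
tool_pos: [0.5905, 0.2205, 0.136]
tool_rot: [179.9, 0.2, -6.1]
force: [0.8, -0.1, -6.9]
grip_width: 0.054
grasp_force: 29.8
```

apply_moves:
  moves:
    - [-0.04,-0.16,0.01,0,0,0.01,0.4]
    - [-0.08,-0.32,0.02,0,0,0.015,0.4]
    - [-0.115,-0.48,0.03,0,0,0.02,0.4]
    - [-0.145,-0.6,0.035,0,0,0.026,0.4]
    - [-0.152,-0.633,0.035,0,0,0.026,0.4]
    - [-0.152,-0.633,0.035,0,0,0.026,0.4]
    - [-0.152,-0.633,0.035,0,0,0.026,0.4]

```text
time_s: 12.1
tool_pos: [0.5748, 0.3473, 0.1297]
tool_rot: [179.8, 0.1, -8.3]
force: [0.3, -0.7, -6.3]
grip_width: 0.0539
grasp_force: 29.8
```

```bash
python3 plan.py .573,.349,.026,-8.3
```

```text
t 12.1 F [ 0.27 -0.67 -6.32] w 0.0539 pos [0.5748 0.3473 0.1297] rot [ 1.798e+02  1.000e-01 -8.300e+00] q [  -6.   29.  -38.   85.   18.   72. -144.]
.573,.349,.026,-8.3 -> [-0.01, -0.008, 0.519] [0.002, 0.001, -0.0] rows>= 3
```

apply_moves:
  moves:
    - [0,0,0.12,0,0,0,0.4]
    - [0,0,0.24,0,0,0,0.4]
    - [0,0,0.34,0,0,0,0.4]
    - [0,0,0.41,0,0,0,0.4]
    - [0,0,0.45,0,0,0,0.4]
    - [0,0,0.475,0,0,0,0.4]
    - [0,0,0.49,0,0,0,0.4]
    - [0,0,0.5,0,0,0,0.4]
    - [0,0,0.505,0,0,0,0.4]
    - [0,0,0.505,0,0,0,0.4]

```text
time_s: 13.1
tool_pos: [0.5748, 0.3495, 0.0305]
tool_rot: [-180.0, -0.0, -8.3]
force: [-0.9, -0.5, -6.0]
grip_width: 0.054
grasp_force: 29.8
```

apply_moves:
  moves:
    - [0,0,0.005,0,0,0,0.4]
    - [0,0,0.01,0,0,0,0.4]
    - [0,0,0.015,0,0,0,0.4]
    - [0,0,0.02,0,0,0,0.4]
    - [0,0,0.02,0,0,0,0.4]

```text
time_s: 13.6
tool_pos: [0.5745, 0.3491, 0.0258]
tool_rot: [180.0, 0.0, -8.3]
force: [-0.4, -0.0, -6.1]
grip_width: 0.0536
grasp_force: 29.8
```

apply_moves:
  moves:
    - [0,0,0.003,0,0,0,0.4]
    - [0,0,0.006,0,0,0,0.4]
    - [0,0,0.009,0,0,0,0.4]
    - [0,0,0.009,0,0,0,0.4]

```text
time_s: 14.0
tool_pos: [0.5746, 0.3492, 0.0257]
tool_rot: [180.0, -0.0, -8.3]
force: [-2.7, -2.9, 4.3]
grip_width: 0.0536
grasp_force: 29.8
```

A is resting on the foam. I'll release, rise and go to B.

apply_moves:
  moves:
    - [0,0,-0.005,0,0,0,0.75]
    - [0,0,-0.005,0,0,0,0.85]
    - [0,0,-0.005,0,0,0,0.85]
    - [0,0,-0.005,0,0,0,0.85]
    - [0,0,-0.1,0,0,0,0.85]
    - [0,0,-0.3,0,0,0,0.85]
    - [0,0,-0.5,0,0,0,0.85]
    - [0,0,-0.5,0,0,0,0.85]

```text
time_s: 14.8
tool_pos: [0.578, 0.3525, 0.1329]
tool_rot: [-179.5, -0.6, -8.3]
force: [0.2, 0.1, 0.7]
grip_width: 0.0737
grasp_force: 0.0
```

```bash
python3 plan.py .53,.2,.12,7 .485,.0566,.12,21.6
```

```text
t 14.8 F [0.16 0.1  0.71] w 0.0737 pos [0.578  0.3525 0.1329] rot [-179.5   -0.6   -8.3] q [  -6.   29.  -38.   85.   18.   72. -144.]
.53,.2,.12,7 -> [-0.129, 0.79, 0.057] [-0.005, -0.007, -0.177] rows>= 4
.485,.0566,.12,21.6 -> [-0.31, 0.684, 0.0] [0.0, -0.0, -0.17] rows>= 4
```

apply_moves:
  moves:
    - [-0.114,0.769,0.03,0,0,-0.178,1]
    - [-0.114,0.769,0.03,0,0,-0.178,1]
    - [-0.114,0.769,0.03,0,0,-0.178,1]
    - [-0.114,0.769,0.03,0,0,-0.178,1]

```text
time_s: 15.2
tool_pos: [0.5295, 0.1923, 0.1181]
tool_rot: [179.6, 0.1, 6.6]
force: [0.9, 0.1, 0.2]
grip_width: 0.0861
grasp_force: 0.0
```

apply_moves:
  moves:
    - [-0.31,0.684,0,0,0,-0.17,1]
    - [-0.31,0.684,0,0,0,-0.17,1]
    - [-0.31,0.684,0,0,0,-0.17,1]
    - [-0.31,0.684,0,0,0,-0.17,1]
    - [-0.31,0.684,0,0,0,-0.17,1]
    - [-0.31,0.684,0,0,0,-0.17,1]

```text
time_s: 15.8
tool_pos: [0.486, 0.0586, 0.1192]
tool_rot: [180.0, -0.1, 21.7]
force: [-0.5, 0.3, -0.4]
grip_width: 0.087
grasp_force: 0.0
```

```bash
python3 plan.py .485,.0566,.017,21.6
python3 - <<'E'
from h import *
a=[]
for c in('top','scene'):
    a.append(cv2.resize(viewer.read_camera(c)[90:300,60:450,::-1],(400,215)))
cv2.imwrite('pics/pre3.png',np.vstack(a))
E
```

```text
t 15.8 F [-0.52  0.33 -0.4 ] w 0.087 pos [0.486  0.0586 0.1192] rot [ 1.80e+02 -1.00e-01  2.17e+01] q [ 30.   6. -41. 112.   4.  64. -82.]
.485,.0566,.017,21.6 -> [-0.009, 0.007, 0.511] [0.0, -0.001, 0.001] rows>= 3
```

View pics/pre3.png

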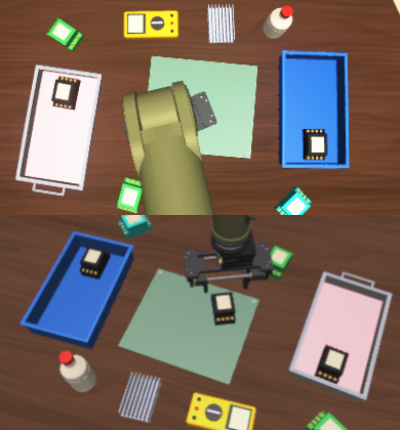

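A lies in the tray and C in the bin, both flat. The gripper is over B.

apply_moves:
  moves:
    - [0,0.004,0.2,0,0,0,1]
    - [0,0.004,0.35,0,0,0,1]
    - [0,0.004,0.45,0,0,0,1]
    - [0,0.004,0.505,0,0,0,1]
    - [0,0.004,0.505,0,0,0,1]
    - [0,0.004,0.505,0,0,0,0.4]
    - [0,0.004,0.505,0,0,0,0.4]
    - [0,0.004,0.505,0,0,0,0.4]
    - [0,0.004,0.505,0,0,0,0.4]
    - [0,0.004,0.505,0,0,0,0.4]
    - [0,0.004,0.505,0,0,0,0.4]

```text
time_s: 17.0
tool_pos: [0.4854, 0.0576, 0.0178]
tool_rot: [-179.9, -0.0, 21.7]
force: [-1.7, 3.3, 4.7]
grip_width: 0.0534
grasp_force: 30.0
```

apply_moves:
  moves:
    - [0,0,-0.03,0,0,0,0.4]
    - [0,0,-0.1,0,0,0,0.4]
    - [0,0,-0.2,0,0,0,0.4]
    - [0,0,-0.35,0,0,0,0.4]
    - [0,0,-0.5,0,0,0,0.4]
    - [0,0,-0.6,0,0,0,0.4]
    - [0,0,-0.6,0,0,0,0.4]
    - [0,0,-0.6,0,0,0,0.4]
    - [0,0,-0.6,0,0,0,0.4]

```text
time_s: 17.9
tool_pos: [0.484, 0.0558, 0.1357]
tool_rot: [-179.9, 0.2, 21.6]
force: [0.6, -0.5, -7.1]
grip_width: 0.0537
grasp_force: 30.0
```

```bash
echo tray; python3 plan.py .48,.16,.137,41 .46,.26,.137,61 .437,.369,.13,81.7; echo bin; python3 plan.py .5,-.08,.137,14 .515,-.21,.137,6 .532,-.327,.13,-.5
```

```text
tray
t 17.9 F [ 0.62 -0.54 -7.09] w 0.0537 pos [0.484  0.0558 0.1357] rot [-179.9    0.2   21.6] q [ 30.   5. -41. 111.   3.  66. -81.]
.48,.16,.137,41 -> [0.174, -0.492, -0.007] [-0.001, 0.002, -0.225] rows>= 3
.46,.26,.137,61 -> [0.252, -0.443, 0.0] [0.0, 0.0, -0.233] rows>= 3
.437,.369,.13,81.7 -> [0.421, -0.365, 0.035] [0.0, 0.0, -0.241] rows>= 3
bin
t 17.9 F [ 0.62 -0.54 -7.09] w 0.0537 pos [0.484  0.0558 0.1357] rot [-179.9    0.2   21.6] q [ 30.   5. -41. 111.   3.  66. -81.]
.5,-.08,.137,14 -> [-0.176, 0.66, -0.007] [-0.0, 0.002, 0.089] rows>= 3
.515,-.21,.137,6 -> [-0.084, 0.649, 0.0] [-0.0, 0.0, 0.093] rows>= 3
.532,-.327,.13,-.5 -> [0.023, 0.591, 0.035] [-0.0, 0.0, 0.076] rows>= 3
```

The force reads -7.1 N, so B is solid and goes in the tray, beside A.

apply_moves:
  moves:
    - [0.04,-0.12,0,0,0,-0.06,0.4]
    - [0.09,-0.25,0,0,0,-0.12,0.4]
    - [0.13,-0.37,0,0,0,-0.18,0.4]
    - [0.174,-0.492,0,0,0,-0.225,0.4]

```text
time_s: 18.3
tool_pos: [0.4802, 0.161, 0.1356]
tool_rot: [-179.9, 0.2, 41.2]
force: [0.7, 0.3, -7.9]
grip_width: 0.0537
grasp_force: 30.0
```

apply_moves:
  moves:
    - [0.06,-0.11,0,0,0,-0.06,0.4]
    - [0.125,-0.22,0,0,0,-0.12,0.4]
    - [0.19,-0.33,0,0,0,-0.18,0.4]
    - [0.252,-0.443,0,0,0,-0.233,0.4]

```text
time_s: 18.7
tool_pos: [0.4603, 0.2607, 0.1356]
tool_rot: [-179.9, 0.1, 61.2]
force: [0.9, 0.1, -6.4]
grip_width: 0.0538
grasp_force: 30.0
```

apply_moves:
  moves:
    - [0.1,-0.09,0.01,0,0,-0.06,0.4]
    - [0.2,-0.18,0.02,0,0,-0.12,0.4]
    - [0.3,-0.26,0.03,0,0,-0.18,0.4]
    - [0.38,-0.33,0.035,0,0,-0.22,0.4]
    - [0.421,-0.365,0.035,0,0,-0.241,0.4]
    - [0.421,-0.365,0.035,0,0,-0.241,0.4]
    - [0.421,-0.365,0.035,0,0,-0.241,0.4]
    - [0.421,-0.365,0.035,0,0,-0.241,0.4]

```text
time_s: 19.5
tool_pos: [0.4393, 0.3676, 0.1298]
tool_rot: [180.0, 0.1, 81.6]
force: [-0.0, 0.9, -5.8]
grip_width: 0.0541
grasp_force: 30.0
```

```bash
python3 plan.py .437,.369,.026,81.7
```

```text
t 19.5 F [-0.04  0.89 -5.76] w 0.0541 pos [0.4393 0.3676 0.1298] rot [1.80e+02 1.00e-01 8.16e+01] q [  4.  22. -57.  99.  19.  69. -66.]
.437,.369,.026,81.7 -> [0.006, -0.012, 0.519] [0.0, 0.001, -0.002] rows>= 3
```

apply_moves:
  moves:
    - [0,0,0.12,0,0,0,0.4]
    - [0,0,0.24,0,0,0,0.4]
    - [0,0,0.34,0,0,0,0.4]
    - [0,0,0.41,0,0,0,0.4]
    - [0,0,0.45,0,0,0,0.4]
    - [0,0,0.475,0,0,0,0.4]
    - [0,0,0.49,0,0,0,0.4]
    - [0,0,0.5,0,0,0,0.4]
    - [0,0,0.505,0,0,0,0.4]
    - [0,0,0.51,0,0,0,0.4]
    - [0,0,0.515,0,0,0,0.4]
    - [0,0,0.515,0,0,0,0.4]

```text
time_s: 20.7
tool_pos: [0.4384, 0.3695, 0.0273]
tool_rot: [180.0, 0.0, 81.7]
force: [-0.9, 0.6, -6.1]
grip_width: 0.0538
grasp_force: 30.0
```

apply_moves:
  moves:
    - [0,0,0.004,0,0,0,0.4]
    - [0,0,0.008,0,0,0,0.4]
    - [0,0,0.012,0,0,0,0.4]
    - [0,0,0.012,0,0,0,0.4]

```text
time_s: 21.1
tool_pos: [0.4385, 0.3695, 0.025]
tool_rot: [180.0, 0.0, 81.7]
force: [-0.0, -0.2, -6.1]
grip_width: 0.0539
grasp_force: 30.0
```

apply_moves:
  moves:
    - [0,0,0.003,0,0,0,0.4]
    - [0,0,0.006,0,0,0,0.4]
    - [0,0,0.006,0,0,0,0.4]

```text
time_s: 21.4
tool_pos: [0.4385, 0.3695, 0.0249]
tool_rot: [180.0, 0.1, 81.7]
force: [-2.9, -3.6, 5.9]
grip_width: 0.0535
grasp_force: 30.0
```

Contact. I'll release, rise and withdraw, then check.

apply_moves:
  moves:
    - [0,0,-0.005,0,0,0,0.75]
    - [0,0,-0.005,0,0,0,0.82]
    - [0,0,-0.005,0,0,0,0.82]
    - [0,0,-0.005,0,0,0,0.82]
    - [0,0,-0.1,0,0,0,0.82]
    - [0,0,-0.3,0,0,0,0.82]
    - [0,0,-0.5,0,0,0,0.82]
    - [0,0,-0.7,0,0,0,0.82]
    - [0,0,-0.8,0,0,0,0.82]

```text
time_s: 22.3
tool_pos: [0.4394, 0.3711, 0.1875]
tool_rot: [179.8, -0.2, 81.7]
force: [-0.5, 0.4, 0.2]
grip_width: 0.0716
grasp_force: 0.0
```

apply_moves:
  moves:
    - [-0.9,0.3,0,0,0,0.3,0.82]
    - [-0.9,0.3,0,0,0,0.3,0.82]
    - [-0.9,0.3,0,0,0,0.3,0.82]
    - [-0.9,0.3,0,0,0,0.3,0.82]
    - [-0.9,0.3,0,0,0,0.3,0.82]
    - [-0.9,0.3,0,0,0,0.3,0.82]

```text
time_s: 22.9
tool_pos: [0.4722, 0.1819, 0.1838]
tool_rot: [180.0, -0.0, 55.8]
force: [0.1, 1.1, -0.3]
grip_width: 0.0712
grasp_force: 0.0
```

```bash
python3 plan.py
python3 - <<'E'
from h import *
a=[]
for c in('top','scene'):
    a.append(cv2.resize(viewer.read_camera(c)[80:310,60:450,::-1],(500,295)))
cv2.imwrite('pics/end.png',np.vstack(a))
E
```

```text
t 22.9 F [ 0.07  1.06 -0.3 ] w 0.0712 pos [0.4722 0.1819 0.1838] rot [180.   -0.   55.8] q [ 26.   6. -52. 105.   5.  72. -62.]
```

View pics/end.png

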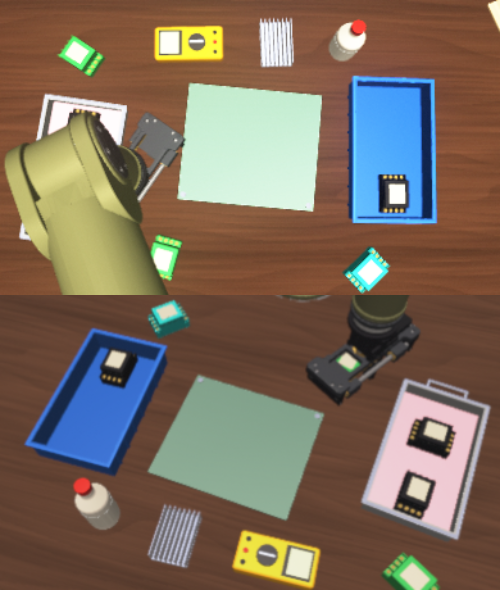

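The end view shows both solid modules flat on the foam at (432,437) and (416,492), and the shell flat in the bin at (117,365). The other objects haven't moved and the arm is clear of everything.

```bash
python3 -c "
from cell import env
print(env.sign_off())"
```

```text
the job is handed in; nothing more can be done
None
```

I handed the job in at about 23 s: the two solid modules (about 7 N each) lie flat in the steel tray, the empty shell (about 1 N) lies flat in the blue bin, and nothing else was moved.

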